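# Press the sprung-up seam strip flush with the sprung presser

### The arm

A 6-joint arm with a two-finger parallel gripper is mounted at the origin on the work surface. World frame = base frame: x ahead of the robot, y to its left, z up, the work surface at z = 0. Lengths are in m, angles in rad, forces in N, time in s.
With the tool pointing down it reaches from about 0.375 to 0.9 m from the base axis. Payload 3.1 kg.
Tool frame: the origin (TCP) lies between the finger pads; the fingertips stand 17 mm ahead of it and the grasp point (between the pads) lies 2 mm behind it; z points along the fingers, y is the line along which they close (so a half turn about z gives the same grasp; the last joint's range is limited). The gripper opens to 85 mm and grips with 20 to 120 N. Pads are 22 mm wide; open, the fingers measure 114 mm over their backs; the gripper's body (76 mm by 85 mm) begins 54 mm behind the grasp point. The pads swing forward as they close: fully open they stand 13 mm farther back than shut.
Start: joints at [1.042, 0.527, 1.433, -0, 1.181, -0.178], TCP at [0.215, 0.587, 0.248] pointing down, gripper open.
Joint ranges: [-3.08, 3.08], [-0.75, 2.2], [0.22, 2.44], [-1.43, 4.57], [0, 2.65], [-2.85, 2.85]. Speed limits (rad/s): [2.79, 2.79, 3.14, 3.14, 3.14, 3.14].

### API

Orientations are given as a rotation vector (axis times angle).
In Python, from plant import * gives the robot as it stands. The module is installed in compiled form; this text tells all that it offers.
- The arm moves only by the tool jog_arm, never from a script. Its argument "increments" is a list of rows, each a list of 2 entries, a list of its own where there are three numbers: the shift along the tool's x, y, z in mm, then the turn about the tool's z in degrees. In form: [[[tx, ty, tz], turn], ...]. A call has 1 to 8 rows; each row shifts and turns the commanded pose from where the row before left it, along the tool's axes as they then stand; what a row does not reach is not made up. A row lasts 1/10 s, in which the tool goes at most 50 mm and 8.59 degrees, less where a joint would pass 70% of its speed; a pose out of reach is approached as far as the arm can. A call with a gripper value outside its range is refused whole. "jaw" is the finger opening in mm, from 0 to 85.4, set as the call begins (left out, the last holds). The fingers move at their own pace and stop on an object; the grip force is fixed at half the most. Time passes only in rows, so rows that do not move let the fingers close. It gives the time, the measured TCP pose, the force, the opening and the grip force at its end, in the units of the state.
- read_state(): the state, without advancing time (a new reading comes with each control period).
- read_camera(name): name is "scene" or "top" or "wrist"; returns a dict with "frame" (480x640x3 uint8, red, green, blue), "z_map" (480x640 float32, m along the optical axis (not along the pixel's ray), 0 where there is no reading), "fx", "fy", "cx", "cy" (pixels), "k1" (the pictures are not rectified: a ray, as slopes to the right and down, at radius r is drawn at 1 + k1 r^2 times it, then the intrinsics apply), "origin" and "rotation" of the camera in the world. Camera axes: x right, y up, looking along -z (the intrinsics and any distortion apply to the point x, -y, -z); pixel columns grow to the right and rows downward; lengths in m; the calibration is good to about 2 mm. A picture is of the moment at which its call begins.
- hand_in(): hands the job in; it is judged then, once.
The state is a dict: "time": time; "joint_pos": joint angles; "qd": joint speeds; "effort": joint torques, N m; "position": TCP position; "eef_rot": TCP orientation; "ft_force": force on the tool from outside, world axes, zero at the start; "wrist_torque": the same for the moment, N m; "finger_gap": finger opening in m; "grip_force": force on a finger pad.
Only numpy, scipy, OpenCV 4.12 (cv2) and the standard library are available. Lean on these libraries where they do the work, as an engineer would, in place of code of your own. Each camera call takes 0.05 s, during which the arm holds its last target. There are 200 camera calls.

### The job

The clip plates of the seam strip on the locker top have sprung up: take the presser by its beech handle, set it on the plain landing at either end of the strip with its shoe centred on and along the strip, press until its spring is about half down, and sweep it along to the other landing in one unbroken stroke, the spring never going slack or solid, so that all six plates lie flush. Then stand the presser upright on its rubber mat again and let go. Keep the fingers off the strip and leave the other things where they are.

Things in the scene. Friction and masses are not known exactly. Their poses are not given: they have to be found in the camera images.
- presser: The presser, a sprung rubbing tool of 0.3 kg: a steel shoe with a square beech handle standing on it. Origin: centre of the shoe's flat underside; z up, y along the shoe. Shoe 40 mm wide (x), 84 mm long (y): a flat 44 mm middle and upturned ends (sled noses rising 9 mm at 25 degrees), all under 20 mm high. Starts standing upright on the mat.
- presser_grip (a point): Centre of the presser's beech handle, 60 mm above the shoe's underside when the spring is free. Handle 30 x 30 mm with faces square to the presser's x and y, 56 mm tall. Pressed down, the handle slides towards the shoe. Same axes as the presser.
- presser_handle (a joint): How far the handle is pressed down into the presser's spring, m: 0 free (also when lifted or just standing), 0.012 solid. The spring pushes with 2.4 N at 0 plus 0.8 N per mm.
- strip: The seam strip fixed on the locker top, 56 mm wide (x) and 320 mm long (y). Origin: centre of its underside; y along the strip, z up. At each end a plain fixed steel landing, 70 mm long (y from 90 to 160 mm and from -90 to -160 mm), its top 10 mm above the origin. Between the landings lies a row of six loose clip plates.
- mat: Piece of cracked black rubber mat fixed on the locker top, 160 (x) x 180 (y) x 4 mm thick. Origin: centre of its underside.
- plate1 (a joint): Clip plate 1 of the strip (44 x 29 mm aluminium, centre at y = -75 mm along the strip): how far it is pressed down, m. At 0 it stands 5 mm proud of the landings, 0.005 is flush, 0.0055 is its stop. It starts 4 to 5 mm proud, yields to about 2 N and stays where it is left.
- plate2 (a joint): Clip plate 2 of the strip (44 x 29 mm aluminium, centre at y = -45 mm along the strip): how far it is pressed down, m. At 0 it stands 5 mm proud of the landings, 0.005 is flush, 0.0055 is its stop. It starts 4 to 5 mm proud, yields to about 2 N and stays where it is left.
- plate3 (a joint): Clip plate 3 of the strip (44 x 29 mm aluminium, centre at y = -15 mm along the strip): how far it is pressed down, m. At 0 it stands 5 mm proud of the landings, 0.005 is flush, 0.0055 is its stop. It starts 4 to 5 mm proud, yields to about 2 N and stays where it is left.
- plate4 (a joint): Clip plate 4 of the strip (44 x 29 mm aluminium, centre at y = 15 mm along the strip): how far it is pressed down, m. At 0 it stands 5 mm proud of the landings, 0.005 is flush, 0.0055 is its stop. It starts 4 to 5 mm proud, yields to about 2 N and stays where it is left.
- plate5 (a joint): Clip plate 5 of the strip (44 x 29 mm aluminium, centre at y = 45 mm along the strip): how far it is pressed down, m. At 0 it stands 5 mm proud of the landings, 0.005 is flush, 0.0055 is its stop. It starts 4 to 5 mm proud, yields to about 2 N and stays where it is left.
- plate6 (a joint): Clip plate 6 of the strip (44 x 29 mm aluminium, centre at y = 75 mm along the strip): how far it is pressed down, m. At 0 it stands 5 mm proud of the landings, 0.005 is flush, 0.0055 is its stop. It starts 4 to 5 mm proud, yields to about 2 N and stays where it is left.
- whistle_mid (a point): Bystander: yellow plastic whistle, 50 x 20 x 22 mm, lying flat near the strip; the point is its middle, 11 mm up.
- knob_mid (a point): Bystander: loose turned beech coat-peg knob, 40 mm across, 40 mm high, standing near the strip; the point is its middle.
- tin_mid (a point): Bystander: closed aluminium lunch tin, 124 x 184 x 58 mm, on the far side; the point is its middle.
- ball_mid (a point): Bystander: small red rubber ball, 56 mm across; the point is its centre.
- mug_mid (a point): Bystander: white mug, 76 mm across, 85 mm high; the point is its middle.
- flask_mid (a point): Bystander: steel drinks flask, 68 mm across, 150 mm high, standing; the point is its middle.
There are look-alikes about, which are no part of the job. What is shaped like the presser but green, purple or turquoise is not meant.

How it is judged:
By the outcome, as a careful person would: the job done as asked, in the order asked, and still so for the second after the job is handed in, with the robot touching nothing.
It also fails if it takes over 64 s, if anything falls off the work surface, if the arm or the gripper's body presses on something with over 40 N, if the wrist force passes 120 N, or if a joint passes its speed limit or range.

## Working session

There is one attempt and no reset: what is moved stays moved. The work goes in short steps, Python scripts to look and compute and a tool call to move; the robot and the scene stay as the last step left them, time stands still between calls to the robot, and variables do not carry over. Pictures are saved under pics/ and viewed, at most 10 in all, crops included, and the job is handed in when it is done.

Besides the shell and the picture viewer there is one more tool, called after ">>>" by a JSON object that holds its "op" and its "data". jog_arm: Moves the arm, as the interface text tells. Its arguments: {"type":"object","properties":{"increments":{"type":"array","items":{"type":"array"}},"jaw":{"type":"number"}},"required":["increments"]}

```bash
mkdir -p pics
cat > h.py <<'E'
from plant import *
import numpy as np, cv2
from scipy.spatial.transform import Rotation as R
def grab(n,save=None):
    c=read_camera(n); 
    if save: cv2.imwrite(f'pics/{save}.png',c['frame'][:,:,::-1])
    return c
def rays(c,uv):
    uv=np.atleast_2d(np.float64(uv)); k=np.array([[c['fx'],0,c['cx']],[0,c['fy'],c['cy']],[0,0,1]])
    s=cv2.undistortPoints(uv[:,None],k,np.array([c['k1'],0,0,0.]))[:,0]
    return np.c_[s[:,0],-s[:,1],-np.ones(len(s))]
def plane(c,uv,z):
    d=rays(c,uv)@np.array(c['rotation']).T; o=np.array(c['origin'])
    return o+d*((z-o[2])/d[:,2])[:,None]
def depth(c):
    v,u=np.mgrid[:480,:640]; r=rays(c,np.c_[u.ravel(),v.ravel()])*c['z_map'].ravel()[:,None]
    p=(r@np.array(c['rotation']).T+np.array(c['origin'])).reshape(480,640,3); p[c['z_map']==0]=np.nan; return p
E
python3 - <<'E'
from h import *
for n in ('scene','top'):
    c=grab(n,n+'0'); print(n,c['origin'],np.round(c['rotation'],3).tolist(),c['fx'],c['k1'])
s=read_state(); print(s['time'],s['position'],s['eef_rot'],R.from_rotvec(s['eef_rot']).as_matrix().round(3).tolist())
E
```

```text
scene [ 1.0477991  -0.60544679  0.81300582] [0.771, 0.296, 0.669] 515.8912184745787 -0.14732591470291104
top [ 0.30463265 -0.03771554  1.32690637] [0.172, -0.141, -1.584] 572.3709439234863 0.04178499506422368
0.1 [0.21443195 0.58640319 0.24741855] [-5.48065237e-01 -3.09273389e+00  2.93386592e-03] [[-0.939, 0.344, -0.001], [0.344, 0.939, -0.002], [0.0, -0.002, -1.0]]
```

```bash
sed -i "s/    c=read_camera(n); /    c=read_camera(n); c['rotation']=R.from_rotvec(c['rotation']).as_matrix()/" h.py; ls pics
```

```text
scene0.png
top0.png
```

View pics/top0.png

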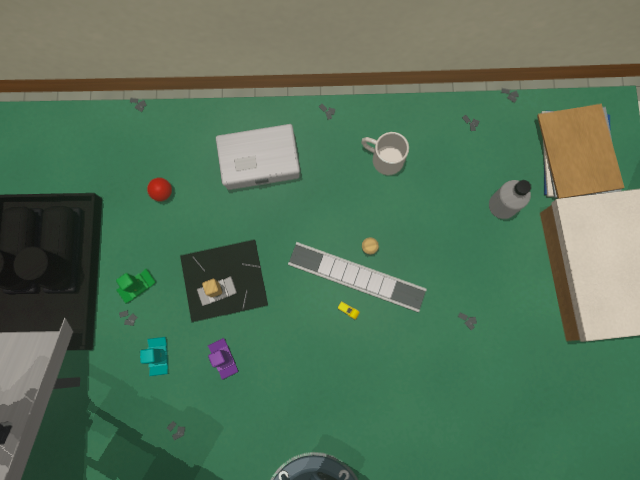

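View pics/scene0.png

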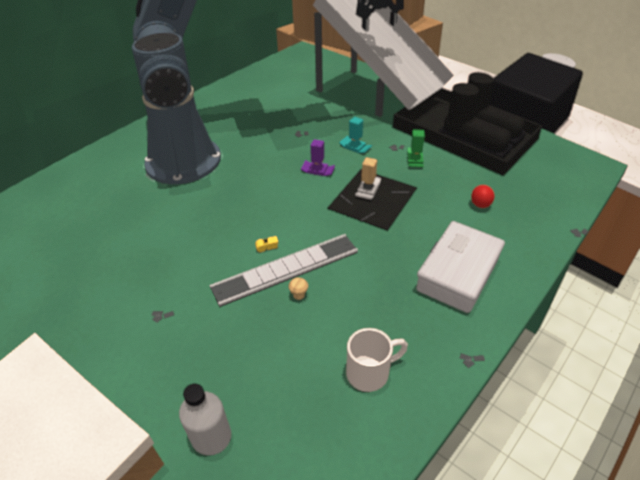

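The top view shows the beech presser at about (213,289) on the black mat, with the strip running from (290,255) to (424,298). The knob is at (370,246) and the whistle at (349,310). A grey ramp at lower left is near the arm.

Run:
```python
from h import *
c=grab('top'); p=depth(c); np.set_printoptions(precision=4,suppress=True)
f=cv2.cvtColor(c['frame'],cv2.COLOR_RGB2HSV)
for uv in [(213,288),(225,295),(240,300),(306,260),(408,294),(357,276),(370,246),(349,310),(40,350),(30,400),(10,430),(60,335),(20,465),(315,470),(40,240)]: print(uv,p[uv[1],uv[0]],f[uv[1],uv[0]])
# strip: non-green region
g=((f[...,0]>50)&(f[...,0]<95)&(f[...,1]>90)); m=(~g).astype(np.uint8)
def rect(x0,y0,x1,y1,z,m=m,lab=''):
    mm=np.zeros_like(m); mm[y0:y1,x0:x1]=m[y0:y1,x0:x1]
    k=max(cv2.findContours(mm,0,1)[0],key=cv2.contourArea)[:,0]
    P=plane(c,k,z)[:,:2]; r=cv2.minAreaRect((P*1000).astype(np.float32)); print(lab,r, cv2.boxPoints(r).round(0).tolist())
rect(283,238,362,312,.010,lab='x')
mm=m.copy(); mm[cv2.circle(np.zeros_like(m),(370,246),13,1,-1)>0]=0; mm[300:,335:362]=0
rect(283,238,432,316,.010,mm,'strip')
rect(175,236,275,326,.004,lab='mat')
b=((f[...,0]>8)&(f[...,0]<25)&(f[...,1]>90)&(f[...,2]>120)).astype(np.uint8)
hz=p[...,2]; t=(b>0)&(hz>.08); t[:, :175]=0;t[:,275:]=0; print('handle top n',t.sum(),np.nanmean(p[t],0),np.nanmin(p[t],0),np.nanmax(p[t],0))
rect(195,270,225,305,.092,t.astype(np.uint8),'htop')
w=((f[...,1]<60)&(f[...,2]>120)).astype(np.uint8); rect(190,270,245,310,.014,w,'shoe')
```

```text
(213, 288) [0.4631 0.2092 0.0909] [ 20 123 189]
(225, 295) [0.4561 0.1964 0.0149] [ 23  16 126]
(240, 300) [0.445  0.1633 0.0038] [48 52 49]
(306, 260) [0.5346 0.0088 0.0111] [ 60  13 102]
(408, 294) [ 0.4501 -0.2235  0.0165] [60 13 97]
(357, 276) [ 0.4941 -0.1087  0.0144] [ 20   8 192]
(370, 246) [ 0.5592 -0.1392  0.0394] [ 20 118 198]
(349, 310) [ 0.4155 -0.0877  0.0226] [42 15 84]
(40, 350) [0.3387 0.5742 0.0894] [ 18  16 157]
(30, 400) [0.2401 0.5548 0.1514] [ 20  19 124]
(10, 430) [0.1884 0.5681 0.1894] [15 15 70]
(60, 335) [0.3676 0.5196 0.1216] [25 17 88]
(20, 465) [0.1332 0.518  0.2386] [25 18 83]
(315, 470) [ 0.0748 -0.0047  0.0153] [94 52 78]
(40, 240) [0.5903 0.6216 0.0347] [45 39 26]
x ((519.810302734375, -42.19933319091797), (183.0584716796875, 60.48580551147461), 68.68585205078125) [[458.0, -116.0], [515.0, -138.0], [581.0, 32.0], [525.0, 54.0]]
strip ((494.4178161621094, -107.28018188476562), (322.77667236328125, 60.48580551147461), 68.68584442138672) [[408.0, -247.0], [464.0, -269.0], [581.0, 32.0], [525.0, 54.0]]
mat ((492.76025390625, 202.811279296875), (159.67623901367188, 180.23728942871094), 11.27634334564209) [[397.0, 276.0], [432.0, 99.0], [589.0, 130.0], [553.0, 307.0]]
handle top n 173 [0.4658 0.2159 0.0923] [0.4499 0.2    0.0862] [0.4832 0.2335 0.0978]
htop ((465.9049072265625, 215.75830078125), (28.755569458007812, 28.62111473083496), 19.781896591186523) [[448.0, 224.0], [457.0, 197.0], [484.0, 207.0], [475.0, 234.0]]
shoe ((466.3579406738281, 216.95672607421875), (41.45152282714844, 82.18705749511719), 20.915634155273438) [[432.0, 248.0], [462.0, 171.0], [500.0, 186.0], [471.0, 263.0]]
```

>>> {"op": "jog_arm", "data": {"increments": [[[0, 0, -20], 0], [[0, 0, -20], 0], [[-26, -18.6, 0], 0], [[-26, -18.6, 0], 0], [[-26, -18.6, 0], 0], [[-26, -18.6, 0], 0], [[-26, -18.6, 0], 0], [[-26, -18.6, 0], 0]], "jaw": 85}}

```text
time: 0.95
position: [0.3233, 0.4273, 0.2881]
eef_rot: [-0.548, -3.093, 0.001]
ft_force: [0.5, 0.2, 0.6]
finger_gap: 0.085
grip_force: 0.0
```

>>> {"op": "jog_arm", "data": {"increments": [[[-26, -18.6, 0], 0], [[-26, -18.6, 0], 0], [[-26, -18.6, 0], 0], [[-26, -18.6, 0], 0], [[-26, -18.6, 0], 0], [[-26, -18.6, 0], 0], [[-26, -18.6, 0], 0], [[-26, -18.6, 0], 0]]}}

```text
time: 1.75
position: [0.4675, 0.2161, 0.2881]
eef_rot: [-0.548, -3.093, 0.0]
ft_force: [0.2, 0.2, 0.5]
finger_gap: 0.0849
grip_force: 0.0
```

>>> {"op": "jog_arm", "data": {"increments": [[[0, 0, 15], -8.2], [[0, 0, 15], -8.2], [[0, 0, 15], -8.2], [[0, 0, 15], -8.2], [[0, 0, 0], -8.2], [[0, 0, 0], 0], [[0, 0, 0], 0]]}}

```text
time: 2.45
position: [0.4672, 0.2173, 0.2283]
eef_rot: [-0.565, 3.09, 0.0]
ft_force: [0.7, 0.2, -0.2]
finger_gap: 0.0849
grip_force: 0.0
```

Run:
```python
from h import *
np.set_printoptions(precision=4,suppress=True)
c=grab('wrist','w1'); p=depth(c); s=read_state()
M=R.from_rotvec(s['eef_rot']).as_matrix(); print(s['time'],s['position'],M,s['joint_pos'],s['ft_force'])
f=cv2.cvtColor(c['frame'],cv2.COLOR_RGB2HSV)
b=((f[...,0]>8)&(f[...,0]<25)&(f[...,1]>90)&(p[...,2]>.084)&(p[...,2]<.1)).astype(np.uint8)
k=max(cv2.findContours(b,0,1)[0],key=cv2.contourArea)[:,0]
print(k.min(0),k.max(0),cv2.minAreaRect((plane(c,k,.092)[:,:2]*1000).astype(np.float32)),np.nanmean(p[b>0],0))
```

```text
2.5 [0.4673 0.2174 0.2285] [[-0.9351 -0.3545  0.0005]
 [-0.3545  0.9351  0.0001]
 [-0.0005 -0.0001 -1.    ]] [ 0.2183  0.4076  1.7272 -0.      1.0063 -1.7148] [-0.397   1.1776 -0.6576]
[292 215] [336 258] ((464.7783508300781, 215.860595703125), (29.91925048828125, 29.31287384033203), 20.741355895996094) [0.4656 0.2162 0.0894]
```

View pics/w1.png

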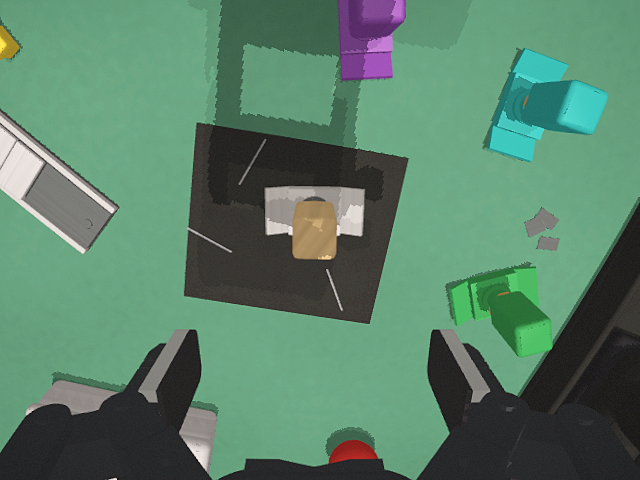

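The wrist view shows the beech handle top centred at (314,230), square to the fingers and midway between them, so I can descend.

>>> {"op": "jog_arm", "data": {"increments": [[[2.4, -0.6, 20], 0], [[0, 0, 25], 0], [[0, 0, 25], 0], [[0, 0, 25], 0], [[0, 0, 25], 0], [[0, 0, 25], 0], [[0, 0, 15], 0], [[0, 0, 4.5], 0]]}}

```text
time: 3.3
position: [0.4645, 0.2158, 0.0626]
eef_rot: [0.567, -3.088, 0.0]
ft_force: [-0.4, -0.1, -0.2]
finger_gap: 0.085
grip_force: 0.0
```

>>> {"op": "jog_arm", "data": {"increments": [[[0, 0, 0], 0], [[0, 0, 0], 0], [[0, 0, 0], 0], [[0, 0, 0], 0], [[0, 0, 0], 0], [[0, 0, 0], 0], [[0, 0, 0], 0], [[0, 0, 0], 0]], "jaw": 24}}

```text
time: 4.1
position: [0.4656, 0.2161, 0.0641]
eef_rot: [-0.57, 3.088, 0.0]
ft_force: [1.0, 1.1, 2.4]
finger_gap: 0.0292
grip_force: 62.0
```

Run:
```python
from h import *
s=read_state(); print(s['position'],s['finger_gap'],s['grip_force'],s['ft_force'],s['wrist_torque'])
```

```text
[0.46563401 0.21610816 0.06409291] 0.029246898399710636 62.044222354888916 [0.9536633  1.09631396 2.42375513] [ 0.21109615 -0.20343676  0.07338764]
```

>>> {"op": "jog_arm", "data": {"increments": [[[0, 0, -5], 0], [[0, 0, -10], 0], [[0, 0, -15], 0], [[0, 0, -20], 0], [[0, 0, -20], 0], [[0, 0, -10], 0], [[0, -10, 0], 0], [[0, -20, 0], 0]]}}

```text
time: 4.9
position: [0.4748, 0.1878, 0.1436]
eef_rot: [0.573, -3.088, -0.0]
ft_force: [0.0, -0.2, -4.4]
finger_gap: 0.0294
grip_force: 61.5
```

>>> {"op": "jog_arm", "data": {"increments": [[[0, -24, 0], 0], [[0, -24, 0], 0], [[0, -24, 0], 0], [[0, -24, 0], 0], [[0, -24, 0], 0], [[0, -24, 0], 0], [[0, -24, 0], 0], [[0, -18, 0], 0]]}}

```text
time: 5.7
position: [0.5419, 0.0121, 0.1427]
eef_rot: [0.568, -3.088, -0.001]
ft_force: [-0.1, 0.5, -3.7]
finger_gap: 0.0293
grip_force: 61.6
```

>>> {"op": "jog_arm", "data": {"increments": [[[0, 0, 0], 4], [[0, 0, 0], 7], [[0, 0, 0], 7], [[0, 0, 0], 7], [[0, 0, 0], 7], [[0, 0, 0], 6], [[0, 0, 0], 4], [[0, 0, 0], 0]]}}

```text
time: 6.5
position: [0.5414, 0.0139, 0.143]
eef_rot: [-0.575, -3.086, 0.0]
ft_force: [0.2, 0.3, -2.9]
finger_gap: 0.029
grip_force: 61.4
```

Run:
```python
from h import *
np.set_printoptions(precision=4,suppress=True)
c=grab('wrist','w2'); grab('scene','s2'); t=grab('top','t2'); s=read_state()
M=R.from_rotvec(s['eef_rot']).as_matrix(); print(s['time'],s['position'],M,s['joint_pos'],s['ft_force'],s['wrist_torque'],s['finger_gap'])
```

```text
6.65 [0.5418 0.014  0.1434] [[-0.9334  0.3589 -0.001 ]
 [ 0.3589  0.9334  0.0002]
 [ 0.001  -0.0002 -1.    ]] [-0.1805  0.5675  1.7365 -0.      0.8386 -1.3842] [ 0.1449 -0.0668 -2.9298] [ 0.0579 -0.0405  0.0133] 0.029526663740701734
```

View pics/w2.png

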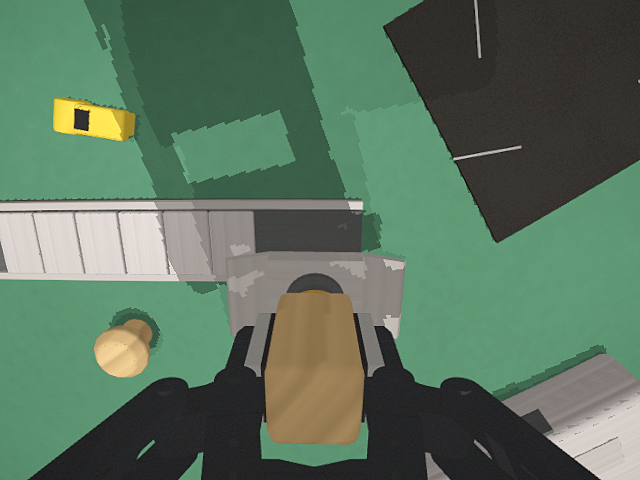

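The wrist view shows the strip running along rows 200–280 with its near end at u≈362. The shoe, along the same direction, is at (230–405, 250–335), with the knob at (125,345).

Run:
```python
from h import *
np.set_printoptions(precision=4,suppress=True)
s=read_state();T=s['position']
for n in ('wrist','top'):
    c=grab(n); p=depth(c); f=cv2.cvtColor(c['frame'],cv2.COLOR_RGB2HSV)
    m=((f[...,1]<60)).astype(np.uint8)
    if n=='wrist':
        for u in (20,60,100,140): 
            col=np.where(m[190:300,u])[0]+190; a=plane(c,[[u,col.min()-.5],[u,col.max()+.5]],.010); print(u,col.min(),col.max(),a[:,:2].ravel(),p[col.min()+2,u,2],p[col.max()-2,u,2],p[240,u,2])
        row=np.where(m[204,300:400])[0]+300; print('end',row.max(),plane(c,[[row.max()+.5,204]],.010),p[204,350,2],p[225,300,2])
        z=p[...,2]; q=(z>.085)&(z<.105)&(m>0); q[:,:200]=0;q[340:]=0
        k=max(cv2.findContours(q.astype(np.uint8),0,1)[0],key=cv2.contourArea)[:,0]; print('shoe',k.min(0),k.max(0),np.nanmedian(p[q],0))
        # shoe side edges & far long edge by row scans at z ~.1
        for v in (265,275,285): 
            r=np.where(q[v])[0]; print(v,r.min(),r.max(),plane(c,[[r.min(),v],[r.max(),v]],.10)[:,:2]-T[:2],p[v,r.min()+6,2],p[v,r.max()-6,2])
        for u in (255,280,360,380):
            r=np.where(q[:,u])[0]; print(u,r.min(),(plane(c,[[u,r.min()]],.098)[:,:2]-T[:2]),p[r.min()+3,u,2])
    else:
        g=(m>0); 
        for u in (330,345,385,400,415):
            col=np.where(g[255:312,u])[0]+255; col=col[(abs(col-(267+(u-330)*.325))<25)]; print('top',u,col.min(),col.max(),plane(c,[[u,col.min()-.5],[u,col.max()+.5]],.010)[:,:2].ravel())
```

```text
20 199 278 [ 0.4422 -0.1591  0.4914 -0.1932] 0.006790143667569359 0.007081152596584428 0.011680139798470546
60 199 278 [ 0.4531 -0.132   0.5024 -0.1636] 0.007686318558382921 0.007709869557209648 0.011861198768161607
100 198 279 [ 0.463  -0.1056  0.5136 -0.1358] 0.0039305872927635765 0.00764603900960692 0.014100429851838736
140 198 279 [ 0.473  -0.0805  0.5239 -0.1086] 0.006680627743604228 0.008456241621784655 0.013233292305490363
end 362 [[0.5289 0.0518 0.01  ]] 0.007114821560294637 0.007992251849609333
shoe [225 254] [405 338] [0.5348 0.0189 0.0913]
265 226 405 [[-0.0316 -0.0296]
 [-0.0034  0.0437]] 0.09177387537435036 0.09259808622378798
275 227 404 [[-0.0271 -0.0312]
 [ 0.001   0.0419]] 0.09238637643544692 0.09178575463153094
285 227 403 [[-0.0227 -0.0333]
 [ 0.0055  0.0401]] 0.0916832316446193 0.0922250902042406
255 255 [[-0.0307 -0.0164]] 0.0872764608380632
280 255 [[-0.0268 -0.0061]] 0.09008915737348552
360 255 [[-0.0142  0.0267]] 0.08965553105575955
380 255 [[-0.011   0.0349]] 0.08937213134230787
top 330 255 280 [ 0.5467 -0.0475  0.4855 -0.0461]
top 345 259 285 [ 0.5365 -0.0822  0.4732 -0.0805]
top 385 274 300 [ 0.4994 -0.1738  0.4369 -0.1712]
top 400 279 305 [ 0.487  -0.2079  0.4248 -0.2049]
top 415 285 310 [ 0.4725 -0.2416  0.4128 -0.2385]
```

>>> {"op": "jog_arm", "data": {"increments": [[[1, 0, 15], 0], [[0, 0, 20], 0], [[0, 0, 15], 0], [[0, 0, 10], 0], [[0, 0, 5], 0], [[0, 0, 3], 0], [[0, 0, 0], 0], [[0, 0, 0], 0]]}}

```text
time: 7.55
position: [0.5416, 0.0144, 0.0763]
eef_rot: [0.575, 3.087, -0.0]
ft_force: [0.0, 0.1, -2.4]
finger_gap: 0.0295
grip_force: 61.5
```

Run:
```python
from h import *
s=read_state(); print(s['position'],s['ft_force'],s['wrist_torque'])
grab('scene','s3'); c=grab('wrist'); x=grab('scene'); 
import cv2
a=cv2.resize(x['frame'][150:350,200:400],(600,600),interpolation=cv2.INTER_CUBIC); cv2.imwrite('pics/s3c.png',a[:,:,::-1])
```

```text
[0.54162407 0.01439395 0.07628697] [ 0.03443446  0.07890701 -2.38214248] [ 0.01926999  0.0056843  -0.02023309]
```

View pics/s3c.png

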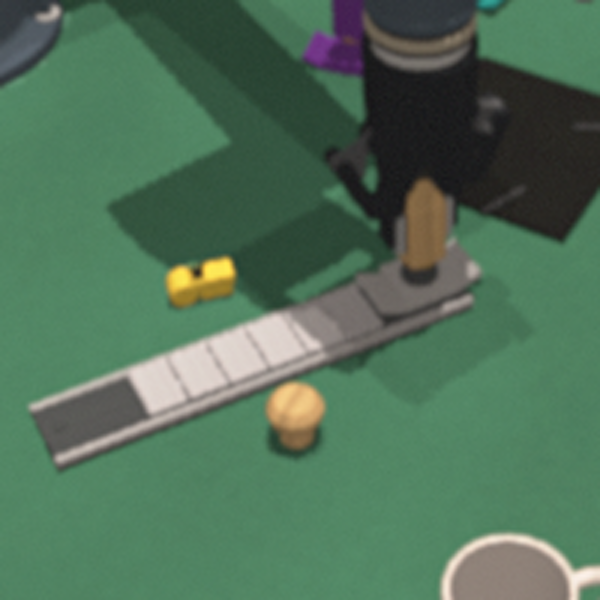

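The scene crop shows the shoe just above the near landing at (420,285), lined up with the strip; the knob and whistle are clear of it.

>>> {"op": "jog_arm", "data": {"increments": [[[0.5, 0, 3], 0], [[0, 0, 2.5], 0], [[0, 0, 1], 0], [[0, 0, 1], 0], [[0, 0, 1.5], 0], [[0, 0, 1.5], 0], [[0, 0, 0], 0], [[0, 0, 0], 0]]}}

```text
time: 8.5
position: [0.5409, 0.0147, 0.0657]
eef_rot: [0.575, 3.088, 0.0]
ft_force: [-1.7, 0.6, 5.1]
finger_gap: 0.0296
grip_force: 62.7
```

Run:
```python
from h import *
s=read_state(); print(s['position'],s['ft_force'],s['wrist_torque'])
```

```text
[0.54085828 0.01470875 0.06573674] [-1.73124758  0.59582881  5.08235558] [0.07775584 0.21391951 0.00114984]
```

>>> {"op": "jog_arm", "data": {"increments": [[[0, 0, 1], 0], [[0, 0, 0.6], 0], [[0, 0, 0], 0], [[0, 0, 0], 0], [[0, -2, 0], 0], [[0, -4, 0], 0], [[0, -5, 0], 0], [[0, -5, 0], 0]]}}

```text
time: 9.3
position: [0.5373, 0.0008, 0.0647]
eef_rot: [0.577, 3.083, 0.004]
ft_force: [2.9, 7.0, 7.8]
finger_gap: 0.0293
grip_force: 62.6
```

>>> {"op": "jog_arm", "data": {"increments": [[[0, -5, 0], 0], [[0, -5, 0], 0], [[0, -5, 0], 0], [[0, -5, 0], 0]]}}

```text
time: 9.7
position: [0.53, -0.0184, 0.0647]
eef_rot: [0.576, 3.083, 0.003]
ft_force: [1.8, 4.9, 6.7]
finger_gap: 0.0297
grip_force: 62.7
```

>>> {"op": "jog_arm", "data": {"increments": [[[0.3, -6, 0], 0], [[0.3, -6, 0], 0], [[0.3, -6, 0], 0], [[0, -6, 0], 0], [[0, -6, 0], 0], [[0, -6, 0], 0]]}}

```text
time: 10.3
position: [0.5159, -0.0517, 0.0646]
eef_rot: [0.577, 3.083, 0.003]
ft_force: [3.0, 7.2, 7.1]
finger_gap: 0.0291
grip_force: 62.9
```

>>> {"op": "jog_arm", "data": {"increments": [[[0, -6, 0], 0], [[0, -6, 0], 0], [[0, -6, 0], 0], [[0, -6, 0], 0], [[0, -6, 0], 0], [[0, -6, 0], 0]]}}

```text
time: 10.9
position: [0.5027, -0.0851, 0.0645]
eef_rot: [0.577, 3.084, 0.003]
ft_force: [3.5, 8.2, 6.2]
finger_gap: 0.0296
grip_force: 62.6
```

>>> {"op": "jog_arm", "data": {"increments": [[[0, -6, 0], 0], [[0, -6, 0], 0], [[0, -6, 0], 0], [[0, -6, 0], 0], [[0, -6, 0], 0], [[0, -6, 0], 0]]}}

```text
time: 11.5
position: [0.4893, -0.1188, 0.0644]
eef_rot: [0.577, 3.085, 0.002]
ft_force: [2.4, 5.2, 6.9]
finger_gap: 0.0293
grip_force: 62.6
```

>>> {"op": "jog_arm", "data": {"increments": [[[0, -6, 0], 0], [[0, -6, 0], 0], [[0, -6, 0], 0], [[0, -6, 0], 0], [[0, -6, 0], 0], [[0, -6, 0], 0]]}}

```text
time: 12.1
position: [0.476, -0.1523, 0.0643]
eef_rot: [0.577, 3.086, 0.002]
ft_force: [2.5, 5.0, 6.9]
finger_gap: 0.0296
grip_force: 62.6
```

>>> {"op": "jog_arm", "data": {"increments": [[[0, -6, 0], 0], [[0, -6, 0], 0], [[0, -6, 0], 0], [[0, -6, 0], 0], [[0, -6, 0], 0], [[0, -6, 0], 0]]}}

```text
time: 12.7
position: [0.4627, -0.1857, 0.0642]
eef_rot: [0.577, 3.087, 0.002]
ft_force: [2.5, 6.4, 6.2]
finger_gap: 0.0289
grip_force: 62.9
```

>>> {"op": "jog_arm", "data": {"increments": [[[-0.1, -6, 0], 0], [[-0.1, -6, 0], 0], [[-0.1, -6, 0], 0], [[-0.1, -6, 0], 0], [[-0.1, -6, 0], 0], [[0, -6, 0], 0], [[0, -5, 0], 0], [[0, -3, 0], 0]]}}

```text
time: 13.5
position: [0.4471, -0.2269, 0.0642]
eef_rot: [0.577, 3.087, 0.003]
ft_force: [2.6, 7.4, 7.5]
finger_gap: 0.0296
grip_force: 62.9
```

>>> {"op": "jog_arm", "data": {"increments": [[[0, -1, 0], 0], [[0, 0, 0], 0], [[0, 0, 0], 0], [[0, 0, 0], 0]]}}

```text
time: 13.9
position: [0.4468, -0.2279, 0.0642]
eef_rot: [0.576, 3.088, 0.002]
ft_force: [2.2, 4.9, 7.7]
finger_gap: 0.0294
grip_force: 62.9
```

Run:
```python
from h import *
s=read_state(); T=s['position'];print(T,s['ft_force'],'n',T@[.9323,-.3616,0],'s',T@[.3616,.9323,0]-.0786)
x=grab('scene'); a=cv2.resize(x['frame'][200:340,190:376],(797,600),interpolation=cv2.INTER_CUBIC); cv2.imwrite('pics/s4c.png',a[:,:,::-1])
```

```text
[ 0.4467727  -0.22785244  0.06421547] [2.17766574 4.8823551  7.6705231 ] n 0.49891763002406053 s -0.12947382184851008
```

View pics/s4c.png

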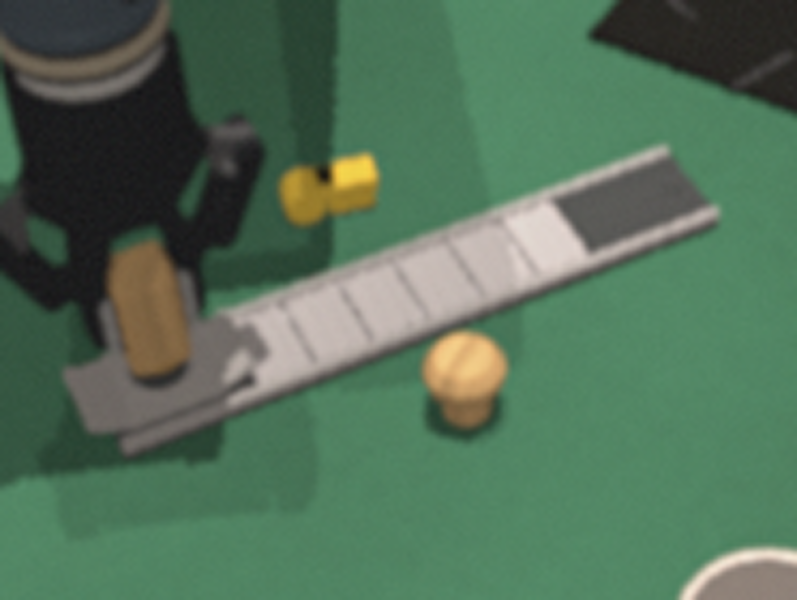

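The six plates look level with the landings between (230,400) and (585,250); the shoe is on the far landing, and the knob and whistle have not moved. Next I lift and return to the mat.

>>> {"op": "jog_arm", "data": {"increments": [[[0, 0, -6], 0], [[0, 0, -12], 0], [[0, 0, -20], 0], [[0, 0, -20], 0], [[0, 0, -20], 0], [[0, 0, -12], 0], [[3, 10, 0], 0], [[6, 20, 0], 0]]}}

```text
time: 14.75
position: [0.4489, -0.1981, 0.1537]
eef_rot: [0.578, 3.087, -0.001]
ft_force: [-0.3, -0.3, -3.6]
finger_gap: 0.0295
grip_force: 62.0
```

>>> {"op": "jog_arm", "data": {"increments": [[[9, 31, 0], 0], [[9, 31, 0], 0], [[9, 31, 0], 0], [[9, 31, 0], 0], [[9, 31, 0], 0], [[9, 31, 0], 0], [[9, 31, 0], 0], [[9, 31, 0], 0]]}}

```text
time: 15.55
position: [0.4695, 0.0617, 0.1527]
eef_rot: [-0.574, -3.086, 0.0]
ft_force: [-0.2, 0.5, -2.6]
finger_gap: 0.0292
grip_force: 62.0
```

>>> {"op": "jog_arm", "data": {"increments": [[[9, 31, 0], 0], [[9, 31, 0], 0], [[9, 31, 0], 0], [[8, 28, 0], 0], [[4, 14, 0], 0], [[0, 4, 0], 0], [[0, 0, 0], 0], [[0, 0, 0], 0]]}}

```text
time: 16.35
position: [0.4841, 0.2025, 0.1533]
eef_rot: [-0.576, -3.087, 0.002]
ft_force: [-0.3, -0.7, -4.0]
finger_gap: 0.0294
grip_force: 62.0
```

Run:
```python
from h import *
np.set_printoptions(precision=4,suppress=True)
s=read_state(); print(s['time'],s['position'],s['eef_rot'],s['ft_force'],s['wrist_torque'])
t=grab('top'); a=cv2.resize(t['frame'][220:340,280:440],(800,600),interpolation=cv2.INTER_CUBIC); cv2.imwrite('pics/t5.png',a[:,:,::-1])
d=np.mean([depth(grab('top')) for _ in range(6)],0)
for y in (125,75,45,15,-15,-45,-75,-125):
    C=np.array([.4944,-.1068])+y/1000*np.array([.3616,.9323])
    q=np.hypot(d[...,0]-C[0],d[...,1]-C[1])<.011; print(y,q.sum(),np.nanmedian(d[q],0))
```

```text
16.35 [0.4841 0.2025 0.1533] [-0.5762 -3.0871  0.0015] [-0.2841 -0.7163 -4.0077] [0.0217 0.0227 0.0323]
125 69 [0.5393 0.0089 0.0113]
75 69 [ 0.5219 -0.0375  0.0105]
45 70 [ 0.51   -0.0652  0.0105]
15 66 [ 0.4998 -0.0929  0.0103]
-15 70 [ 0.4898 -0.1204  0.0103]
-45 70 [ 0.4778 -0.1487  0.0101]
-75 67 [ 0.4676 -0.177   0.0102]
-125 70 [ 0.4486 -0.224   0.0108]
```

View pics/t5.png

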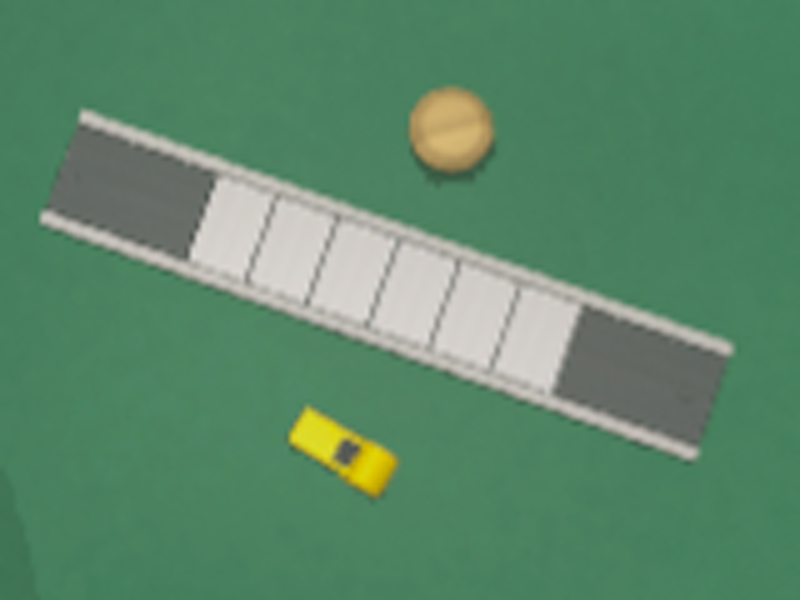

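Both the picture and the depth readings put all six plates level with the landings (about 10 mm), and the knob and whistle are where they were. Now I set the presser down at the mat centre.

>>> {"op": "jog_arm", "data": {"increments": [[[0, 0, 15], 0], [[0, 0, 20], 0], [[0, 0, 20], 0], [[0, 0, 15], 0], [[0, 0, 9], 0], [[0, 0, 5], 0], [[0, 0, 3], 0], [[0, 0, 0], 0]]}}

```text
time: 17.5
position: [0.4848, 0.2035, 0.0668]
eef_rot: [0.575, 3.088, 0.0]
ft_force: [-0.4, 0.6, -2.9]
finger_gap: 0.0296
grip_force: 62.0
```

>>> {"op": "jog_arm", "data": {"increments": [[[0, 0, 1], 0], [[0, 0, 0.5], 0], [[0, 0, 0.5], 0], [[0, 0, 0], 0], [[0, 0, 0], 0]]}}

```text
time: 18.0
position: [0.4848, 0.2036, 0.0652]
eef_rot: [0.575, 3.088, 0.001]
ft_force: [-0.6, 0.3, 1.7]
finger_gap: 0.029
grip_force: 62.6
```

>>> {"op": "jog_arm", "data": {"increments": [[[0, 0, 0], 0], [[0, 0, 0], 0], [[0, 0, 0], 0], [[0, 0, 0], 0], [[0, 0, 0], 0], [[0, 0, 0], 0], [[0, 0, 0], 0], [[0, 0, 0], 0]], "jaw": 70}}

```text
time: 18.8
position: [0.4845, 0.2035, 0.0647]
eef_rot: [-0.575, -3.088, 0.0]
ft_force: [0.5, 0.3, -0.3]
finger_gap: 0.0702
grip_force: 0.0
```

>>> {"op": "jog_arm", "data": {"increments": [[[0, 0, -5], 0], [[0, 0, -15], 0], [[0, 0, -20], 0], [[0, 0, -25], 0], [[0, 0, -25], 0], [[0, 0, -20], 0], [[0, 0, 0], 0], [[0, 0, 0], 0]]}}

```text
time: 19.6
position: [0.4845, 0.2035, 0.175]
eef_rot: [0.575, 3.088, 0.0]
ft_force: [-0.3, 0.5, 0.5]
finger_gap: 0.07
grip_force: 0.0
```

Run:
```python
from h import *
s=read_state(); print(s['time'],s['position'],s['ft_force'],s['finger_gap'])
grab('scene','s6')
```

```text
19.6 [0.48447722 0.20350101 0.17495875] [-0.32598122  0.46215344  0.46248232] 0.06998057839578677
```

View pics/s6.png

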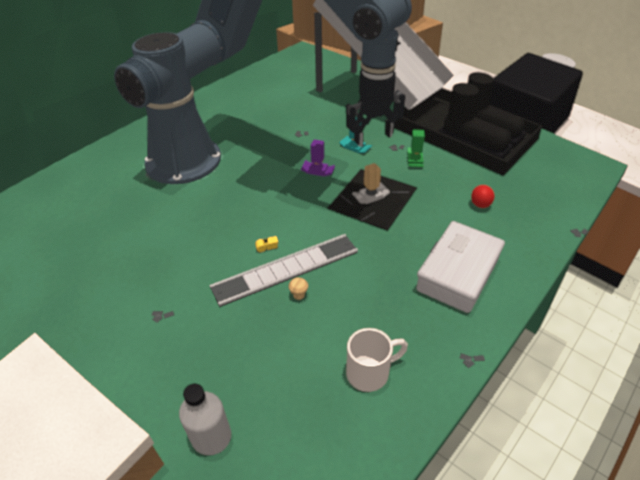

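The presser stands upright on the mat at (371,185), the gripper is clear above it, and everything else is where it started.

```bash
python3 -c "
from plant import *
print(hand_in())"
```

```text
the job is handed in; nothing more can be done
None
```

The job is handed in: all six plates measured flush after one unbroken stroke with the spring about half down, the presser stands upright and released on its mat, and nothing else was moved (19.6 s on the robot's clock).

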